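# Back the strip feeder off one notch

## Task

The hand strip feeder on the bench has been wound one notch too far and the copper strip sticks out past the cut-off knife. With your fingertips, push the pawl by its red knob up off the ratchet wheel and over to the left until it lies back on its rest pin; then push the top arm of the black-knobbed cross handle to the left to turn the wheel back by exactly one tooth; then push the pawl over to the right again so that it drops into the gap between the teeth and the wheel is locked. Only push: take neither the pawl's lever nor an arm of the handle between the fingers, and leave the bottle, the caliper and the file where they are.

Things in the scene. Friction and masses are not known exactly. Their poses are not given: they have to be found in the camera images.
- feeder: Dark green hand strip feeder, bolted down. Origin: underside centre of its 140 x 250 x 12 mm base (x, y, z), on the worktop. x points from the handle side (facing the robot) to the back, y left, z up; turned by up to 0.3 rad. In this frame, mm: axle along x at y 0, z 88. Front cheek plate from x -30 back, top z 156; black palm knob (x 11, y -79) and pressure screw (x 11, y 0) reach z 174.
- axle_front (a point): Fixed point of the feeder on the wheel's axle, in the plane of the cross handle (the part nearest the robot): x -100, y 0, z 88 mm. In the plane 44 mm farther back (x -56, 12 to 14 mm thick) are the ratchet wheel, with 10 teeth and its top at z 136 mm, and the pawl. Axes as the feeder's.
- pawl_pivot (a point): Fixed point of the feeder on the pawl's pivot: x -56, y 64, z 120 mm, left of the ratchet wheel; axes as the feeder's. The pawl's nose reaches 52 mm from it to the right onto the wheel (top z 140 mm when down, 164 mm when laid back): it rises behind fingertips that push the lever, so keep these above z 150 mm and withdraw them upwards. The rest pin, left of the pivot, is 139 mm high.
- wheel (a joint): Turn of wheel and handle, rad. About 0 at the start; negative is back (the top goes left, +y of the feeder), positive feeds. One tooth is 0.628 rad: one notch back is about -0.63. Range -1.25 to 0.6. Friction 0.15 N m (2 to 3 N at a knob); it stays where it is left. With the pawl down in the middle of a gap it has about 0.15 rad of play back and as much forward before the pawl begins to rise.
- pawl (a joint): Swing of the pawl, rad: 0 down, nose in a gap of the wheel; 0.66 lifted and laid back to the left on its rest pin (a hard stop). It tips over at about 0.3: its weight carries it down from below and back onto the pin from above, so it stays up when laid back; under 2 N at the knob move it. If its nose comes down on top of a tooth it stops at about 0.17.
- pawl_knob (a point): Centre of the red ball, 18 mm across, on top of the pawl's upright finger lever (6 to 9 mm thick), 55 mm from the pivot. Pawl down: the lever leans 6 degrees right of upright, ball at x -56, y 58, z 175 mm of the feeder, free space right of it. Laid back: 32 degrees left of upright, y 93, z 167 mm, free space left of it. Site axes: z along the lever from pivot to ball, x along the feeder's x.
- top_knob (a point): Centre of the black ball, 20 mm across, on the upper arm of the cross handle, 66 mm from the axle, plane x -100 mm of the feeder. At the start it is about 18 degrees right of upright (y -20, z 151 mm of the feeder); one notch back it is 18 degrees left of upright (y +20, z 151 mm).
- handle (a point): Centre of the cross handle, on the axle at axle_front. Four arms of 10 mm round steel at right angles, a black ball on each end, 76 mm from the axle to the outermost point. The point turns with the wheel: z along the arm that starts on top, x along the axle away from the robot.
- bottle: White dropper bottle with a red spout, 41 mm across and 111 mm high, standing loose in front of the cross handle on the right. Origin: centre of its underside.
- caliper: Digital caliper, black head and steel beam, 66 x 179 x 11 mm, loose, lying right of the handle. Origin: centre of the underside.
- file: Needle file with a red grip, 9 x 156 x 8 mm, loose, lying in front of the feeder on the left. Origin: centre of the underside.

How it is judged (in metres and radians):
On the way, in this order (a step that is already met when the one before it is completed fails the run):
1. the pawl is lifted off the teeth and laid back on its rest pin, the wheel not yet turned back (value of joint pawl above 0.58 rad and value of joint wheel above -0.3 rad), for 0.2 s.
2. with the pawl laid back, the wheel is turned back one tooth (value of joint pawl above 0.58 rad and value of joint wheel between -0.82 and -0.4 rad), for 0.2 s.
At the end, for the whole second after the job is handed in: The pawl is down in a gap (joint below 0.07 rad, so not resting on a tooth), the wheel stands one tooth back (joint between -0.82 and -0.40 rad), both at rest; bottle, caliper and file within 20 mm of where they were (value of joint pawl below 0.07 rad and value of joint wheel between -0.82 and -0.4 rad and velocity of joint wheel between -0.05 and 0.05 rad/s and velocity of joint pawl between -0.1 and 0.1 rad/s and distance of each of bottle, caliper, file from where it was at the start of the episode below 0.02 m); the robot touches nothing.
It fails at once if the bottle, the caliper or the file is lifted, carried or pushed more than 20 mm (distance of any of bottle, caliper, file from where it was at the start of the episode above 0.02 m).
It fails at once if the pawl's lever or its red knob is taken between the fingers (contact force between the fingers and feeder above 0.5 N and x of the grasp point in the frame of pawl_knob between -0.012 and 0.012 m and y of the grasp point in the frame of pawl_knob between -0.007 and 0.007 m and z of the grasp point in the frame of pawl_knob between -0.045 and 0.012 m).
It fails at once if an arm of the cross handle is taken between the fingers (contact force between the fingers and feeder above 0.5 N and ((x of the grasp point in the frame of handle between -0.012 and 0.012 m and y of the grasp point in the frame of handle between -0.007 and 0.007 m and z of the grasp point in the frame of handle between -0.078 and 0.078 m) or (x of the grasp point in the frame of handle between -0.012 and 0.012 m and z of the grasp point in the frame of handle between -0.007 and 0.007 m and y of the grasp point in the frame of handle between -0.078 and 0.078 m))).
It also fails if it takes over 45 s, if anything falls off the work surface, if the arm or the gripper's body presses on something with over 40 N, if the wrist force passes 120 N, or if a joint passes its speed limit or range.

## Robot

A 6-joint arm with a two-finger parallel gripper is mounted at the origin on a cart in front of the work surface, level with it; the furniture and walls round the work are solid. World frame = base frame: x ahead of the robot, y to its left, z up, the work surface at z = 0. Lengths are in m, angles in degrees, forces in N, time in s.
With the tool pointing down it reaches from about 0.25 to 0.725 m from the base axis. Payload 9.7 kg.
Tool frame: the origin (TCP) lies between the finger pads; the fingertips stand 22 mm ahead of it and the grasp point (between the pads) lies 3 mm ahead of it; z points along the fingers, y is the line along which they close (so a half turn about z gives the same grasp; the last joint's range is limited). The gripper opens to 85 mm and grips with 20 to 120 N. Pads are 22 mm wide; open, the fingers measure 114 mm over their backs; the gripper's body (76 mm by 85 mm) begins 54 mm behind the grasp point. The pads swing forward as they close: fully open they stand 13 mm farther back than shut.
Start: joints at [0, 4.979, 10.078, 95.1, 0, 90], TCP at [0.55, -0, 0.253] pointing down, gripper open.
Joint ranges: [-179.16, 179.16], [-48.56, 103.87], [-65.8, 70.77], [-126.05, 130.52], [-82.76, 87.17], [-180, 180]. Speed limits (degrees/s): [127.2, 127.2, 147.25, 180, 180, 180].

## Interface

Orientations are given as [roll, pitch, yaw] about the fixed x, y, z axes, in that order (R = Rz(yaw) Ry(pitch) Rx(roll)).
In Python, from workcell import bot, viewer, finder gives the robot as it stands.
- The arm moves only by the tool move_arm, never from a script. Its arguments are lists of equal length, an entry for each row: "offset": the shift along the tool's x, y, z in cm, a list of three; "twist": the turn, a rotation vector about the tool's x, y, z in rad, a list of three; "grip": the opening, from 0 (shut) to 1 (fully open). In form: {"offset": [[x, y, z], ...], "twist": [[ax, ay, az], ...], "grip": [grip, ...]}. A call has 1 to 5 rows; each row shifts and turns the commanded pose from where the row before left it, along the tool's axes as they then stand; what a row does not reach is not made up. A row lasts 1/10 s, in which the tool goes at most 50 mm and 8.59 degrees, less where a joint would pass 70% of its speed; a pose out of reach is approached as far as the arm can. A call is refused whole if a number of a shift passes 5 or a number of a turn 0.15, either way. A call with a gripper value outside its range is refused whole. The fingers move at their own pace and stop on an object; "force" is the grip in N (left out, the last holds). Time passes only in rows, so rows that do not move let the fingers close. It gives the time, the measured TCP pose, the force, the opening and the grip force at its end, in the units of the state.
- bot.get_obs(): the state, without advancing time (a new reading comes with each control period).
- viewer.camera(name): name is "scene" or "side" or "wrist"; returns a dict with "color" (384x512x3 uint8, red, green, blue), "depth" (384x512 float32, m along the optical axis (not along the pixel's ray), 0 where there is no reading), "vfov" (degrees; the focal length in pixels is half the picture's height over the tangent of half this angle, whatever the lens; pixels are square), "cx", "cy" (the principal point, pixels), "position" and "attitude" of the camera in the world; the wrist camera has in their place "tool_from_camera" (4x4, takes a point from camera to tool coordinates, whose origin is the TCP and whose axes are the flange's). Camera axes: x right, y down, z forward; pixel columns grow to the right and rows downward; lengths in m; the calibration is good to about 2 mm. A picture is of the moment at which its call begins: read the wrist's pose just before it.
- bot.job_done(): hands the job in; it is judged then, once.
Trained networks look in a picture, given as the dict that the camera call returned (one of the last four; its "shot" number tells which), for a name from the list of things; names that differ only in an ending like _2 or _b are one class to them, and where a whole thing is asked for, a point or a joint stands for the part that bears it (a point fixed in the world has none). Each returns a list of dicts, best first, with "p" (0 to 1); they miss things now and then, are a little off and sometimes report something else, mostly with a low value. They report only what shows in the picture. A call takes as long as a camera call.
- finder.boxes_of(picture, thing): "position" ([column, row] in pixels, amid what is visible of it).
- finder.pinpoint(picture, thing): "position" ([column, row] in pixels: a listed point, or the origin of a listed thing).
The state is a dict: "time": time; "q": joint angles; "qd": joint speeds; "joint_efforts": joint torques, N m; "ee_pos": TCP position; "tcp_rot": TCP orientation; "wrist_force": force on the tool from outside, world axes, zero at the start; "torque": the same for the moment, N m; "opening": finger opening in m; "grasp_force": force on a finger pad.
Only numpy, scipy, OpenCV 4.12 (cv2) and the standard library are available. Lean on these libraries where they do the work, as an engineer would, in place of code of your own. Each camera call takes 0.05 s, during which the arm holds its last target. There are 200 camera calls.

## Working session

There is one attempt and no reset: what is moved stays moved. The work goes in short steps, Python scripts to look and compute and a tool call to move; the robot and the scene stay as the last step left them, time stands still between calls to the robot, and variables do not carry over. Pictures are saved under pics/ and viewed, at most 10 in all, crops included, and the job is handed in when it is done.

Besides the shell and the picture viewer there is one more tool, called after "Call:" as a command line: name --argument value ..., lists and objects as JSON in quotes. move_arm: Moves the arm, as the interface text tells. Its arguments: {"type":"object","properties":{"offset":{"type":"array","items":{"type":"array","items":{"type":"number"}}},"twist":{"type":"array","items":{"type":"array","items":{"type":"number"}}},"grip":{"type":"array","items":{"type":"number"}},"force":{"type":"number"}},"required":["offset","twist","grip"]}

```bash
mkdir -p pics; cat > h.py <<'E'
import numpy as np, cv2
from scipy.spatial.transform import Rotation as R
from workcell import bot, viewer, finder
def cam(n):
    o=bot.get_obs(); c=viewer.camera(n)
    c['f']=c['color'].shape[0]/2/np.tan(np.radians(c['vfov'])/2)
    if n!='wrist':
        a=np.array(c['attitude'],float); c['Rm']=a if a.shape==(3,3) else R.from_euler('xyz',a,degrees=True).as_matrix(); c['t']=np.array(c['position'])
    else:
        T=np.array(c['tool_from_camera']); Rt=R.from_euler('xyz',o['tcp_rot'],degrees=True).as_matrix()
        c['Rm']=Rt@T[:3,:3]; c['t']=Rt@T[:3,3]+np.array(o['ee_pos'])
    return c
def ray(c,p):
    d=c['Rm']@np.array([(p[0]-c['cx'])/c['f'],(p[1]-c['cy'])/c['f'],1]); return c['t'],d
def pt(c,p):
    u,v=int(round(p[0])),int(round(p[1])); w=c['depth'][max(v-2,0):v+3,max(u-2,0):u+3]; w=w[w>0]
    t,d=ray(c,p); return t+d*np.median(w) if len(w) else None
def atz(c,p,z):
    t,d=ray(c,p); return t+d*(z-t[2])/d[2]
def proj(c,P):
    q=c['Rm'].T@(np.array(P)-c['t']); return c['f']*q[:2]/q[2]+[c['cx'],c['cy']]
def save(c,n): cv2.imwrite('pics/'+n,c['color'][:,:,::-1])
E
python3 - <<'E'
from h import *
o=bot.get_obs();print(o['tcp_rot'],o['ee_pos'],o['time'])
ims=[]
for n in ['scene','side','wrist']:
    c=cam(n);print(n,c.get('attitude'),c['t'],c['vfov'])
    save(c,n+'0.png')
    for th in ['feeder','axle_front','pawl_pivot','pawl_knob','top_knob','handle','bottle','caliper','file']:
        r=finder.pinpoint(c,th)
        if r: print(th,np.round(r[0]['p'],2),np.round(r[0]['position'],1),np.round(pt(c,r[0]['position']),4) if pt(c,r[0]['position']) is not None else None)
E
cd pics; python3 -c "
import cv2,numpy as np
a=[cv2.imread(n+'0.png') for n in ['scene','side']]
cv2.imwrite('both.png',cv2.resize(np.hstack(a),(800,300)))"
```

```text
[-1.79918896e+02 -7.82912238e-05  8.99986376e+01] [5.49768181e-01 1.45621036e-05 2.52560902e-01] 0.0
scene [-122.01452422    1.45943989  -35.41462823] [ 0.12299437 -0.72274521  0.57337189] 53.911760740859
feeder 0.66 [286.4 213.5] [ 0.614  -0.1329  0.0296]
axle_front 0.73 [261.  203.3] [ 0.5312 -0.1422  0.0988]
pawl_pivot 0.68 [251.5 175.9] [ 0.5594 -0.0652  0.1256]
pawl_knob 0.51 [254.9 158.9] [ 0.568  -0.0694  0.1702]
top_knob 0.57 [264.1 182.5] [ 0.5361 -0.1488  0.1547]
handle 0.96 [259.5 204. ] [ 0.5288 -0.1396  0.0964]
bottle 0.98 [246.8 258.6] [ 0.4512 -0.1972  0.0161]
caliper 0.62 [330.4 280.1] [ 0.5582 -0.3445  0.0056]
file 0.54 [218.3 231. ] [ 0.4589 -0.0599  0.0029]
side [-131.96673719   -0.91023623 -174.83270137] [0.48470211 0.4833924  0.68424564] 52.75326424134338
feeder 0.86 [214.7 233.4] [ 0.6183 -0.0205  0.1066]
axle_front 0.64 [258.7 205.3] [ 0.5402 -0.1166  0.0995]
pawl_pivot 0.97 [243.8 213.5] [ 0.5645 -0.0569  0.1317]
pawl_knob 0.62 [240.9 194.8] [ 0.5694 -0.0585  0.1806]
top_knob 0.97 [260.9 178. ] [ 0.5386 -0.1429  0.1549]
handle 0.92 [257.5 204. ] [ 0.543  -0.1174  0.1024]
bottle 0.91 [292.  219.6] [ 0.4642 -0.1655  0.0124]
caliper 0.75 [260.  175.3] [ 0.541  -0.1471  0.1587]
file 0.54 [292.  261.5] [ 0.4593 -0.0482  0.0023]
wrist None [0.54890636 0.07108456 0.3737353 ] 65.08791600463485
feeder 0.89 [321.4 239.9] [ 0.6034 -0.037   0.1397]
axle_front 0.72 [252.3 294.1] [ 0.5439 -0.1169  0.1006]
pawl_pivot 0.69 [277.3 252.4] [ 0.5671 -0.0548  0.1277]
pawl_knob 0.7 [288.1 293.7] [ 0.5717 -0.0605  0.182 ]
handle 0.79 [248.  299.5] [ 0.5394 -0.1214  0.1035]
file 0.83 [186.3 203.2] [ 0.4577 -0.0478  0.0048]
```

View pics/both.png

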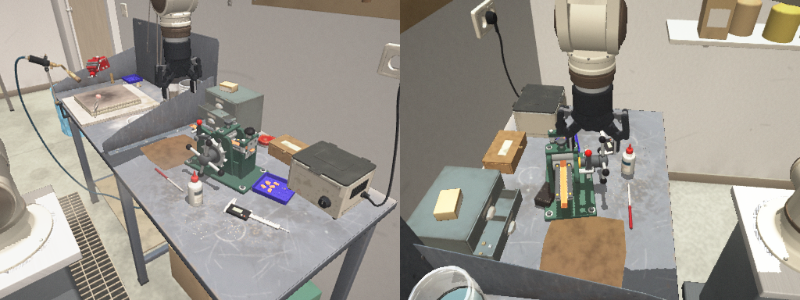

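The pictures show the feeder centred in the scene view, handle towards the robot, red knob at about (200,125) of the left half, the bottle in front on the right, the file at front left. Next I fit the feeder's pose to all the views.

```bash
cat >> h.py <<'E'
PTS={'axle_front':(-.1,0,.088),'handle':(-.1,0,.088),'pawl_pivot':(-.056,.064,.12),'pawl_knob':(-.056,.058,.175),'top_knob':(-.1,-.02,.151),'feeder':(0,0,0)}
def F(p,P):
    c,s=np.cos(p[2]),np.sin(p[2]); return np.array([p[0]+c*P[0]-s*P[1],p[1]+s*P[0]+c*P[1],P[2]])
E
python3 - <<'E'
from h import *
from scipy.optimize import least_squares
ob=[]
for n in ['scene','side','wrist']:
    c=cam(n)
    for th in PTS:
        r=finder.pinpoint(c,th)
        if r and r[0]['p']>.4: ob.append((n,c,th,np.array(r[0]['position'])))
def res(p): return np.concatenate([(proj(c,F(p,PTS[th]))-u) for n,c,th,u in ob])
s=least_squares(res,[.64,-.1,.19],loss='soft_l1',f_scale=2)
print(s.x)
for (n,c,th,u),e in zip(ob,res(s.x).reshape(-1,2)): print(n,th,np.round(e,1))
for th in PTS: print(th,np.round(F(s.x,PTS[th]),4))
c=cam('wrist')
im=c['color'].copy()
for th in PTS: cv2.drawMarker(im,tuple(int(v) for v in proj(c,F(s.x,PTS[th]))),(255,0,255),0,10,1)
cv2.imwrite('pics/w1.png',im[:,:,::-1])
E
```

```text
[ 0.63703174 -0.10948136  0.22615906]
scene axle_front [ 1.6 -1.6]
scene handle [ 1.3 -1. ]
scene pawl_knob [ 0.1 -2.6]
scene top_knob [4.3 1.8]
scene feeder [1.9 3. ]
side axle_front [0.  0.2]
side pawl_pivot [-2.   3.1]
side pawl_knob [ 1.2 -2.3]
side top_knob [-2.4  1.7]
wrist axle_front [-0.3 -0.6]
wrist handle [-1.1 -0.6]
wrist pawl_pivot [-0.1  0.9]
wrist pawl_knob [-4.5 -3.1]
wrist feeder [1.2 4.4]
axle_front [ 0.5396 -0.1319  0.088 ]
handle [ 0.5396 -0.1319  0.088 ]
pawl_pivot [ 0.5681 -0.0597  0.12  ]
pawl_knob [ 0.5695 -0.0655  0.175 ]
top_knob [ 0.5441 -0.1514  0.151 ]
feeder [ 0.637  -0.1095  0.    ]
```

View pics/w1.png

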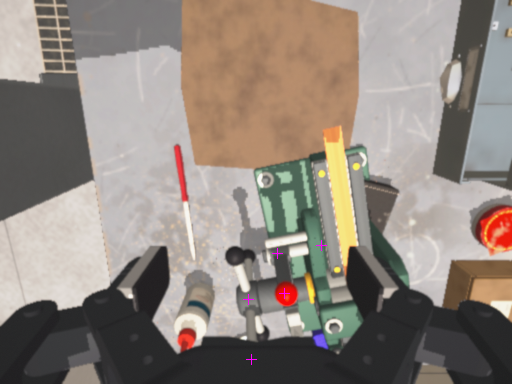

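The markers fall on the axle, the red knob at (286,293) and the pivot, so the pose is good to a few mm. I'll align the tool with the feeder, close the fingers and move over to the right of the red knob.

Call:
move_arm --offset '[[0,0,0],[0,0,0],[-3.5,0.1,0],[-3.5,0.1,0],[-3.5,0.1,0]]' --twist '[[0,0,-0.113],[0,0,-0.113],[0,0,0],[0,0,0],[0,0,0]]' --grip '[0,0,0,0,0]'

```text
time: 3.1
ee_pos: [0.5767, -0.1026, 0.2534]
tcp_rot: [180.0, 0.0, 103.0]
wrist_force: [0.8, 0.1, -0.2]
opening: 0.0122
grasp_force: 0.0
```

Call:
move_arm --offset '[[0,0,0],[0,0,0]]' --twist '[[0,0,0],[0,0,0]]' --grip '[0,0]'

```text
time: 3.3
ee_pos: [0.5764, -0.1022, 0.253]
tcp_rot: [-180.0, -0.0, 102.9]
wrist_force: [-0.6, 0.3, -0.1]
opening: 0.0
grasp_force: 0.0
```

```bash
cat >> h.py <<'E'
POSE=np.array([.637,-.1095,.226])
def inF(P,p=POSE):
    c,s=np.cos(p[2]),np.sin(p[2]); d=np.array(P)[:2]-p[:2]; return np.round(1000*np.array([c*d[0]+s*d[1],-s*d[0]+c*d[1],P[2]]),1)
def redball(c):  # sphere centre from the red blob, using depth
    h=cv2.cvtColor(c['color'],cv2.COLOR_RGB2HSV); m=((h[:,:,0]<8)|(h[:,:,0]>172))&(h[:,:,1]>150)&(h[:,:,2]>80)
    n,l,st,ce=cv2.connectedComponentsWithStats(m.astype(np.uint8)); out=[]
    for i in range(1,n):
        if st[i,4]<25: continue
        z=np.median(c['depth'][l==i]); t,d=ray(c,ce[i]); z+=.006
        out.append((st[i,4],np.round(ce[i]),inF(t+d*z)))
    return out
E
python3 - <<'E'
from h import *
o=bot.get_obs();print(inF(o['ee_pos']),o['tcp_rot'],o['opening'],o['time'])
for n in ['scene','side','wrist']:
    c=cam(n);print(n)
    for a in redball(c):
        if -150<a[2][0]<150 and abs(a[2][1])<200: print(a)
    for th in ['top_knob','pawl_knob','handle','pawl_pivot']:
        r=finder.pinpoint(c,th)
        if r: print(th,r[0]['p'],np.round(r[0]['position']),'at z:',inF(atz(c,r[0]['position'],PTS[th][2])),'pred',np.round(proj(c,F(POSE,PTS[th]))))
    save(c,n+'2.png')
E
cd pics; python3 -c "
import cv2,numpy as np
a=cv2.imread('scene2.png')[120:270,180:360];b=cv2.imread('side2.png')[120:270,170:350]
w=cv2.imread('wrist2.png')
cv2.imwrite('c2.png',np.hstack([cv2.resize(np.vstack([a,b]),(324,540)),cv2.resize(w,(470,540))]))"
```

```text
[-57.4  20.7 253. ] [-1.79971106e+02 -2.37700232e-02  1.02860738e+02] 3.392043061266566e-05 3.3
scene
(np.int32(37), array([254., 156.]), array([-55. ,  58.7, 175.3]))
top_knob 0.91 [265. 184.] at z: [-106.1  -17.1  151. ] pred [268. 183.]
pawl_knob 0.75 [256. 160.] at z: [-67.9  41.9 175. ] pred [254. 156.]
handle 0.76 [261. 202.] at z: [-95.3   4.1  88. ] pred [261. 204.]
pawl_pivot 0.88 [254. 177.] at z: [-57.8  60.1 120. ] pred [253. 176.]
side
(np.int32(57), array([241., 196.]), array([-54.1,  60.6, 174.5]))
top_knob 0.73 [262. 179.] at z: [-107.   -12.8  151. ] pred [259. 177.]
pawl_knob 0.78 [239. 197.] at z: [-50.2  65.6 175. ] pred [241. 195.]
pawl_pivot 0.67 [244. 213.] at z: [-59.2  55.6 120. ] pred [242. 216.]
wrist
(np.int32(543), array([263., 161.]), array([-54.7,  58.6, 175. ]))
top_knob 0.62 [210. 249.] at z: [-96.9 -18.3 151. ] pred [206. 251.]
pawl_knob 0.81 [268. 161.] at z: [-51.4  58.4 175. ] pred [261. 162.]
handle 0.64 [216. 205.] at z: [-99.9  -0.8  88. ] pred [215. 204.]
pawl_pivot 0.71 [263. 143.] at z: [-53.3  64.1 120. ] pred [260. 143.]
```

View pics/c2.png

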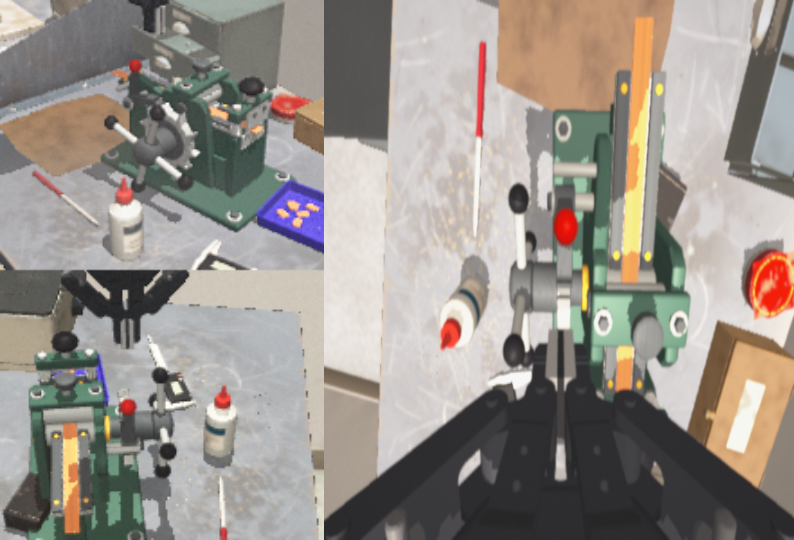

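The red ball is at feeder (-55, 59, 175) in all three views, which agrees with the text. Its pixel is (263,161) in the wrist view. The fingers are shut above and to its right, so I'll go down to a tip height of about 158 mm and push left.

Call:
move_arm --offset '[[0,0.1,3.5],[0,0,3.0],[0,0,0.8],[0,0,0],[0.7,0,0]]' --twist '[[0,0,0],[0,0,0],[0,0,0],[0,0,0],[0,0,0]]' --grip '[0,0,0,0,0]'

```text
time: 4.55
ee_pos: [0.5763, -0.095, 0.1817]
tcp_rot: [179.9, 0.0, 102.9]
wrist_force: [-0.6, -0.0, 0.7]
opening: 0.0001
grasp_force: 0.0
```

Call:
move_arm --offset '[[0.9,0,0],[0.9,0,0],[0.9,0,0],[0.9,0,0],[0.5,0,0]]' --twist '[[0,0,0],[0,0,0],[0,0,0],[0,0,0],[0,0,0]]' --grip '[0,0,0,0,0]'

```text
time: 5.05
ee_pos: [0.5665, -0.0535, 0.1805]
tcp_rot: [180.0, -0.0, 103.0]
wrist_force: [0.9, 0.5, 0.2]
opening: -0.0002
grasp_force: 0.0
```

```bash
cat > s.py <<'E'
from h import *
o=bot.get_obs();print(inF(o['ee_pos']),o['time'],np.round(o['wrist_force'],1))
for n in ['scene','side','wrist']:
    c=cam(n);print(n,[a for a in redball(c) if -80<a[2][0]<-30 and 20<a[2][1]<130 and 130<a[2][2]<200])
    r=finder.pinpoint(c,'top_knob')
    for q in r[:1]: print(' top',round(q['p'],2),np.round(q['position']),inF(atz(c,q['position'],.152)))
    save(c,n+'_last.png')
E
python3 s.py
```

```text
[-56.2  70.3 180.5] 5.05 [0.9 0.5 0.2]
scene []
 top 0.57 [263. 184.] [-109.9  -15.8  152. ]
side [(np.int32(67), array([242., 211.]), array([-53.6,  94.8, 166.4]))]
 top 0.88 [258. 176.] [-99.6 -21.2 152. ]
wrist [(np.int32(1075), array([264., 213.]), array([-54.2,  93. , 167.3]))]
 top 0.39 [147. 266.] [-118.4   56.   152. ]
```

The ball is now at y 93, z 167, so the pawl lies on its rest pin, and the top knob hasn't moved. I'll withdraw upwards and go round to the right of the top knob.

Call:
move_arm --offset '[[0,0,-2.5],[0,0,-2.3],[-4.3,-1.5,0],[-4.3,-1.5,0],[-4.4,-1.4,0]]' --twist '[[0,0,0],[0,0,0],[0,0,0],[0,0,0],[0,0,0]]' --grip '[0,0,0,0,0]'

```text
time: 5.85
ee_pos: [0.5527, -0.1928, 0.2286]
tcp_rot: [180.0, 0.0, 103.0]
wrist_force: [1.3, 0.2, 0.8]
opening: -0.0002
grasp_force: 0.0
```

Call:
move_arm --offset '[[0,0,0],[0,0,0]]' --twist '[[0,0,0],[0,0,0]]' --grip '[0,0]'

```text
time: 6.05
ee_pos: [0.5526, -0.1924, 0.228]
tcp_rot: [-180.0, -0.0, 102.8]
wrist_force: [0.4, 1.3, -0.5]
opening: -0.0001
grasp_force: 0.0
```

```bash
python3 s.py
```

```text
[-100.8  -61.9  228. ] 6.05 [ 0.4  1.3 -0.5]
scene [(np.int32(32), array([244., 155.]), array([-54.5,  92.7, 167.8]))]
 top 0.65 [264. 181.] [-98.5  -9.4 152. ]
side [(np.int32(68), array([242., 211.]), array([-53.7,  94.6, 166.1]))]
 top 0.72 [262. 177.] [-106.4  -18.3  152. ]
wrist []
 top 0.88 [261. 153.] [-98.3 -17.4 152. ]
```

Down beside the top knob, then push left slowly and stop short to check.

Call:
move_arm --offset '[[0,0,3.2],[0,0,3.0],[0.5,0,0],[1.0,0,0],[0.8,0,0]]' --twist '[[0,0,0],[0,0,0],[0,0,0],[0,0,0],[0,0,0]]' --grip '[0,0,0,0,0]'

```text
time: 6.85
ee_pos: [0.5482, -0.1679, 0.1683]
tcp_rot: [179.9, 0.1, 103.0]
wrist_force: [2.0, -3.6, 3.1]
opening: -0.0
grasp_force: 2.0
```

Call:
move_arm --offset '[[0.7,0,0],[0.7,0,0],[0.7,0,0],[0.6,0,0],[0.4,0,0]]' --twist '[[0,0,0],[0,0,0],[0,0,0],[0,0,0],[0,0,0]]' --grip '[0,0,0,0,0]'

```text
time: 7.35
ee_pos: [0.5407, -0.138, 0.1663]
tcp_rot: [180.0, -0.0, 103.0]
wrist_force: [1.3, -2.5, 2.2]
opening: 0.0004
grasp_force: 1.3
```

```bash
python3 s.py; cd pics; python3 -c "
import cv2,numpy as np
a=cv2.imread('scene_last.png')[120:270,180:360];b=cv2.imread('side_last.png')[120:270,170:350]
w=cv2.imread('wrist_last.png')
cv2.imwrite('c3.png',np.hstack([cv2.resize(np.vstack([a,b]),(324,540)),cv2.resize(w,(470,540))]))"
```

```text
[-100.2   -6.2  166.3] 7.35 [ 1.3 -2.5  2.2]
scene []
 top 0.65 [254. 177.] [-98.3  21.3 152. ]
side [(np.int32(67), array([242., 211.]), array([-53.6,  94.5, 166.2]))]
 top 0.75 [262. 188.] [-103.    18.3  152. ]
wrist [(np.int32(2342), array([392.,  25.]), array([-53.8,  93.1, 166.5]))]
 top 0.58 [264. 218.] [-98.5  14.5 152. ]
```

View pics/c3.png

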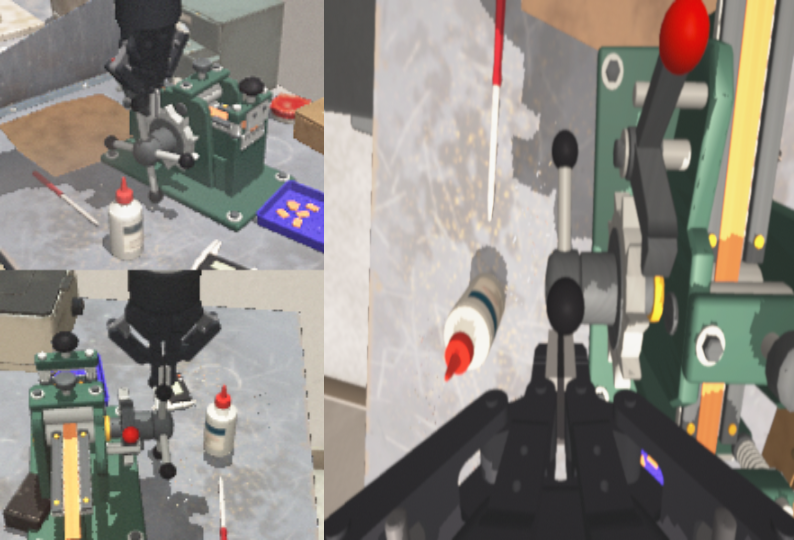

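The black knob is now at about y 15 (wrist pixel 262,218), so the wheel is near -0.54 and needs 5 mm more. Then I back off to the right and go up.

Call:
move_arm --offset '[[0.3,0,0],[0.2,0,0],[0,0,0],[-1.0,0,0],[0,0,-3]]' --twist '[[0,0,0],[0,0,0],[0,0,0],[0,0,0],[0,0,0]]' --grip '[0,0,0,0,0]'

```text
time: 8.15
ee_pos: [0.5408, -0.1439, 0.193]
tcp_rot: [-179.7, -0.2, 102.9]
wrist_force: [0.4, 0.6, -0.4]
opening: -0.0005
grasp_force: 0.0
```

Call:
move_arm --offset '[[0,0,-3],[0,0,0],[0,0,0]]' --twist '[[0,0,0],[0,0,0],[0,0,0]]' --grip '[0,0,0]'

```text
time: 8.45
ee_pos: [0.5424, -0.1439, 0.2268]
tcp_rot: [179.9, 0.0, 102.9]
wrist_force: [-0.5, 0.2, -0.3]
opening: -0.0002
grasp_force: 0.0
```

```bash
python3 s.py
```

```text
[-99.9 -12.3 226.8] 8.45 [-0.5  0.2 -0.3]
scene [(np.int32(34), array([244., 155.]), array([-54.4,  93.3, 167.3]))]
 top 0.71 [252. 176.] [-101.2   27.   152. ]
side [(np.int32(68), array([242., 211.]), array([-53.5,  94.8, 166.4]))]
 top 0.9 [262. 187.] [-101.2   15.6  152. ]
wrist [(np.int32(969), array([346.,  42.]), array([-54. ,  93.2, 166.8]))]
 top 0.78 [264. 172.] [-97.5  18.6 152. ]
```

The top knob is at y of about 20 (wheel around -0.63) and the pawl is still laid back. Over to the left of the red knob now.

Call:
move_arm --offset '[[3.6,1.1,0],[3.6,1.1,0],[3.6,1.1,0],[3.4,1.1,0],[0,0,0]]' --twist '[[0,0,0],[0,0,0],[0,0,0],[0,0,0],[0,0,0]]' --grip '[0,0,0,0,0]'

```text
time: 9.25
ee_pos: [0.553, 0.0082, 0.2258]
tcp_rot: [-180.0, -0.1, 103.2]
wrist_force: [-0.7, -0.4, -0.6]
opening: 0.0
grasp_force: 0.0
```

Call:
move_arm --offset '[[0,0,2.5],[0,0,2.2],[0,0,0],[-0.6,0,0],[-0.6,0,0]]' --twist '[[0,0,0],[0,0,0],[0,0,0],[0,0,0],[0,0,0]]' --grip '[0,0,0,0,0]'

```text
time: 9.75
ee_pos: [0.5562, -0.0076, 0.1806]
tcp_rot: [179.9, 0.0, 102.9]
wrist_force: [-0.3, -0.5, -0.6]
opening: 0.0002
grasp_force: 0.0
```

Call:
move_arm --offset '[[-0.7,0,0],[-0.7,0,0],[-0.7,0,0],[-0.7,0,0],[-0.5,0,0]]' --twist '[[0,0,0],[0,0,0],[0,0,0],[0,0,0],[0,0,0]]' --grip '[0,0,0,0,0]'

```text
time: 10.25
ee_pos: [0.5632, -0.0398, 0.1793]
tcp_rot: [-180.0, 0.0, 102.9]
wrist_force: [-0.4, 0.3, -0.5]
opening: -0.0003
grasp_force: 0.0
```

```bash
python3 s.py
```

```text
[-56.3  84.4 179.3] 10.25 [-0.4  0.3 -0.5]
scene [(np.int32(39), array([254., 156.]), array([-54.5,  59.6, 175.1]))]
 top 0.95 [253. 178.] [-103.6   19.9  152. ]
side []
 top 0.58 [261. 188.] [-100.4   17.4  152. ]
wrist [(np.int32(222), array([258., 325.]), array([-57.2,  55.1, 177.6]))]
```

The pawl has dropped in, with its ball back at about y 59. I'll withdraw upwards and check.

Call:
move_arm --offset '[[0.8,0,0],[0,0,-3.5],[0,0,-3.5],[0,0,0],[0,0,0]]' --twist '[[0,0,0],[0,0,0],[0,0,0],[0,0,0],[0,0,0]]' --grip '[0,0,0,0,0]'

```text
time: 11.05
ee_pos: [0.5616, -0.0307, 0.25]
tcp_rot: [179.9, 0.0, 103.0]
wrist_force: [-0.1, 0.2, -0.4]
opening: 0.0
grasp_force: 0.0
```

```bash
python3 s.py; cd pics; python3 -c "
import cv2,numpy as np
a=cv2.imread('scene_last.png')[120:270,180:360];b=cv2.imread('side_last.png')[120:270,170:350]
w=cv2.imread('wrist_last.png')
cv2.imwrite('c4.png',np.hstack([cv2.resize(np.vstack([a,b]),(324,540)),cv2.resize(w,(470,540))]))"
```

```text
[-55.8  93.7 250. ] 11.05 [-0.1  0.2 -0.4]
scene [(np.int32(40), array([255., 156.]), array([-54.2,  58.7, 175.1]))]
 top 0.73 [254. 177.] [-100.6   20.5  152. ]
side [(np.int32(58), array([241., 196.]), array([-54.2,  60.3, 174.3]))]
 top 0.78 [260. 188.] [-97.2  19.2 152. ]
wrist []
 top 0.57 [207. 291.] [-99.5  18.9 152. ]
```

View pics/c4.png

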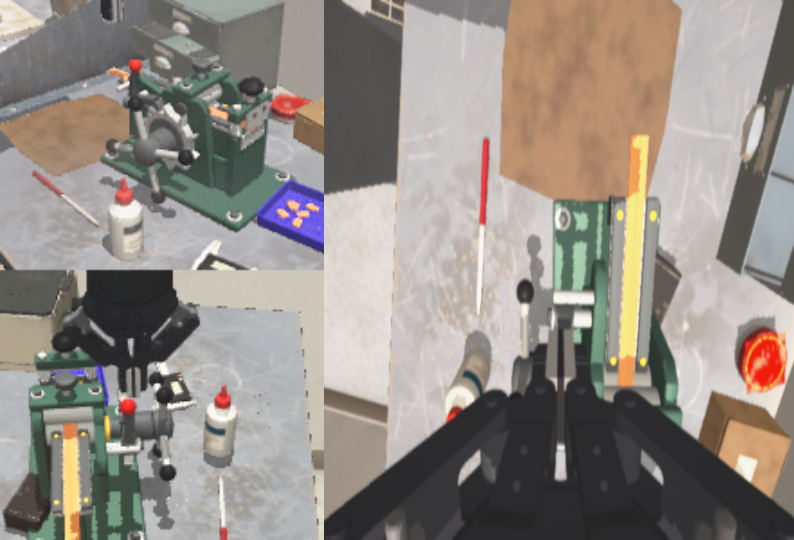

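The red knob is back exactly where it started: (255,156) in the scene view and (241,196) in the side view. The top knob is at y 19–20, the loose things haven't moved, and the fingers are clear. I'm handing it in.

```bash
python3 -c "
from workcell import bot
print(bot.job_done())"
```

```text
the job is handed in; nothing more can be done
None
```

The job is handed in at about 11 s: the pawl was laid back, the wheel turned back one tooth (about -0.63 rad), and the pawl dropped back into a gap; the hand-in call did not report the verdict.

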